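# Find the power module with the loose part and hand it forward

### The job

One of the three sealed power modules on the blue mat has a part loose inside. Pick them up one at a time, shake each briskly back and forth along its length a few times, clear of the mat, and set a quiet one back down flat where it stood, without dropping it, until you find the one that rattles. Hold that one out to the technician across the bench, level, right way up and still, its middle past the mat's far edge and a good hand's width above the bench, and finish while still holding it there; leave the screwdriver, bottle and tray alone.

Things in the scene. Friction and masses are not known exactly. Their poses are not given: they have to be found in the camera images.
- module_a: one of three look-alike sealed power modules: aluminium box 150 long (own x) x 60 wide (y) x 46 mm high, black end caps; the +x cap has a dark round connector 3 mm proud and a tiny green lamp; ribs and a white plate with an orange stripe on top. Origin: centre of its underside, z up. Stands flat on the mat; grip it across the 60 mm width. At least 50 mm free beside each long side at mid-length
- module_b: another of the three, same make, size and axes as module_a. Each weighs 0.42 to 0.65 kg, quiet or not. In just one of the three (differs each time) a 200 g part has come off inside: it slides 25 mm either way from the middle along the module's length and knocks at both ends, and 4 mm sideways; in the quiet two nothing moves
- module_c: the third, same make, size and axes. The loose part's friction is about 0.15: a jerk above 2 m/s2 or a tip above 12 degrees moves it; on a level, still module it stays where it is. The rattle is felt as knocks on the tool, and in the static moment on the tool, which differs by about 0.1 N m between the part resting at one end and at the other
- mat: the flat blue antistatic mat, 300 (own x) x 860 (own y) x 3 mm thick, fixed to the bench; origin at the centre of its underside (bench height, z = 0); its own +x points away from the robot, so its far edge lies 150 mm from the origin along +x. The technician stands beyond that edge; nothing stands on the 200 mm of bench there
- screwdriver: bystander: a screwdriver about 200 mm long lying on the mat at its left end, origin under its middle; leave it alone
- flux: bystander: a bottle 44 mm across and 85 mm high with a red cap, standing at the right end of the mat, origin at the centre of its underside; leave it alone
- screw_tray: bystander: an open grey tray 90 x 60 x 22 mm at the right end of the mat, origin at the centre of its underside; leave it alone
Not all that is in view belongs to the job. Leave any purple look-alike of the module_b alone. Leave any purple look-alike of the module_a alone.

How it is judged:
On the way, in this order (a step that is already met when the one before it is completed fails the run):
1. the loose part in the lifted rattling module has been thrown briskly (over 0.1 m/s) to its connector end (linear speed of choke above 0.1 m/s and ((distance between choke and module_a below 0.06 m and height (world z) of module_a above 0.02 m and contact force between module_a and the fingers above 2 N and x of choke in the frame of module_a above 0.015 m) or (distance between choke and module_b below 0.06 m and height (world z) of module_b above 0.02 m and contact force between module_b and the fingers above 2 N and x of choke in the frame of module_b above 0.015 m) or (distance between choke and module_c below 0.06 m and height (world z) of module_c above 0.02 m and contact force between module_c and the fingers above 2 N and x of choke in the frame of module_c above 0.015 m))).
2. the loose part in the lifted rattling module has been thrown briskly (over 0.1 m/s) to the other end (linear speed of choke above 0.1 m/s and ((distance between choke and module_a below 0.06 m and height (world z) of module_a above 0.02 m and contact force between module_a and the fingers above 2 N and x of choke in the frame of module_a below -0.015 m) or (distance between choke and module_b below 0.06 m and height (world z) of module_b above 0.02 m and contact force between module_b and the fingers above 2 N and x of choke in the frame of module_b below -0.015 m) or (distance between choke and module_c below 0.06 m and height (world z) of module_c above 0.02 m and contact force between module_c and the fingers above 2 N and x of choke in the frame of module_c below -0.015 m))).
At the end, for the whole second after the job is handed in: the rattling module is in the fingers (over 2 N), its middle past the mat's far edge, underside over 80 mm above the bench, upright within 0.2 rad, under 0.03 m/s; the quiet two are released, at rest, flat within 0.1 rad, within 40 mm of where they started (((distance between choke and module_a below 0.06 m and x of module_a in the frame of mat above 0.15 m and height (world z) of module_a above 0.08 m and angle between module_a's own z axis and vertical below 0.2 rad and linear speed of module_a below 0.03 m/s and contact force between module_a and the fingers above 2 N and distance of each of module_b, module_c from where it was at the start of the episode below 0.04 m and angle between each of module_b, module_c's own z axis and vertical below 0.1 rad and linear speed of each of module_b, module_c below 0.02 m/s and contact force between each of module_b, module_c and the arm below 0.05 N and contact force between each of module_b, module_c and the fingers below 0.05 N) or (distance between choke and module_b below 0.06 m and x of module_b in the frame of mat above 0.15 m and height (world z) of module_b above 0.08 m and angle between module_b's own z axis and vertical below 0.2 rad and linear speed of module_b below 0.03 m/s and contact force between module_b and the fingers above 2 N and distance of each of module_a, module_c from where it was at the start of the episode below 0.04 m and angle between each of module_a, module_c's own z axis and vertical below 0.1 rad and linear speed of each of module_a, module_c below 0.02 m/s and contact force between each of module_a, module_c and the arm below 0.05 N and contact force between each of module_a, module_c and the fingers below 0.05 N) or (distance between choke and module_c below 0.06 m and x of module_c in the frame of mat above 0.15 m and height (world z) of module_c above 0.08 m and angle between module_c's own z axis and vertical below 0.2 rad and linear speed of module_c below 0.03 m/s and contact force between module_c and the fingers above 2 N and distance of each of module_a, module_b from where it was at the start of the episode below 0.04 m and angle between each of module_a, module_b's own z axis and vertical below 0.1 rad and linear speed of each of module_a, module_b below 0.02 m/s and contact force between each of module_a, module_b and the arm below 0.05 N and contact force between each of module_a, module_b and the fingers below 0.05 N))); the arm keeps its last pose, push and grip.
It fails at once if a module is dropped: it falls freely, out of the fingers, faster than 0.6 m/s ((linear speed of module_a above 0.6 m/s and contact force between module_a and the fingers below 0.1 N) or (linear speed of module_b above 0.6 m/s and contact force between module_b and the fingers below 0.1 N) or (linear speed of module_c above 0.6 m/s and contact force between module_c and the fingers below 0.1 N)).
It fails at once if the screwdriver is moved by more than 30 mm (distance of screwdriver from where it was at the start of the episode above 0.03 m).
It fails at once if the bottle is moved by more than 30 mm (distance of flux from where it was at the start of the episode above 0.03 m).
It fails at once if the tray is moved by more than 30 mm (distance of screw_tray from where it was at the start of the episode above 0.03 m).
It also fails if it takes over 61 s, if anything falls off the work surface, if the arm or the gripper's body presses on something with over 40 N, if the wrist force passes 120 N, or if a joint passes its speed limit or range.

### The arm

A 6-joint arm with a two-finger parallel gripper is mounted at the origin on the work surface. World frame = base frame: x ahead of the robot, y to its left, z up, the work surface at z = 0. Lengths are in m, angles in rad, forces in N, time in s.
With the tool pointing down it reaches from about 0.25 to 0.8 m from the base axis. Payload 3.9 kg.
Tool frame: the origin (TCP) lies at the very end of the fingers, on their centre line; the grasp point (between the pads) lies r.pinch_z behind it (r.pinch_z is the distance from the TCP to the grasp point, in m); z points along the fingers, y is the direction in which the jaws open and shut (so a half turn about z gives the same grasp; the last joint's range is limited). The gripper opens to 85 mm and grips with 20 to 120 N. Pads are 22 mm wide; open, the fingers measure 114 mm over their backs; the gripper's body (76 mm by 85 mm) begins 54 mm behind the grasp point. The pads swing forward as they close: fully open they stand 13 mm farther back than shut.
Start: joints at [-1.256, 0.26, -0.138, 1.173, 0, 1.571], TCP at [0.163, -0.499, 0.231] pointing down, gripper open.
Joint ranges: [-2.78, 2.78], [-0.83, 1.72], [-1.28, 1.37], [-1.9, 2.12], [-1.57, 1.48], [-3.14, 3.14]. Speed limits (rad/s): [2.57, 2.57, 3.14, 3.14, 3.14, 3.14].

### API

Orientations are given as a unit quaternion [x, y, z, w].
In Python, from bench import r gives the robot as it stands.
- The arm moves only by the tool play_rows, never from a script. Its argument "steps" is a list of rows, each an object with "fingers": the closure, from 0 (fully open) to 1 (shut); "slide": the shift along the tool's x, y, z in mm, a list of three; "twist": the turn, a rotation vector about the tool's x, y, z in rad, a list of three. In form: [{"fingers": fingers, "slide": [x, y, z], "twist": [rx, ry, rz]}, ...]. A call has 1 to 10 rows; each row is the pose to reach, as a shift and turn from the pose commanded when the call began, along the tool's axes at that moment; what a row does not reach only later rows make up. A row lasts 1/8 s, in which the tool goes at most 62.5 mm and 10.7 degrees, less where a joint would pass 70% of its speed; a pose out of reach is approached as far as the arm can. A call with a gripper value outside its range is refused whole. The fingers move at their own pace and stop on an object; the grip force is fixed at half the most. Time passes only in rows, so rows that repeat a pose let the fingers close. It gives the time, the measured TCP pose, the force and the opening at its end, in the units of the state.
- r.observe(): the state, without advancing time (a new reading comes with each control period).
- r.get_image(name): name is "side" or "top" or "wrist"; returns the picture (420x560x3 uint8, red, green, blue); there is no depth.
- r.calibration(name): a dict with "fx", "fy", "cx", "cy" (pixels), "origin" and "rotation" of the camera in the world; the wrist camera has in their place "T_tool_cam" (4x4, takes a point from camera to tool coordinates, whose origin is the TCP and whose axes are the flange's). Camera axes: x right, y up, looking along -z (the intrinsics and any distortion apply to the point x, -y, -z); pixel columns grow to the right and rows downward; lengths in m; the calibration is good to about 2 mm. The wrist camera is an equidistant fisheye: a pixel r from the principal point sees the ray r / f radians off the axis. A picture is of the moment at which its call begins: read the wrist's pose just before it. calibration takes no time and is no camera call.
- r.hand_in(): hands the job in, once; it reports no verdict.
The state is a dict: "clock": time; "q": joint angles; "joint_velocities": joint speeds; "tau": joint torques, N m; "tool_pos": TCP position; "ee_rot": TCP orientation; "force": force on the tool from outside, world axes, zero at the start; "wrist_torque": the same for the moment, N m; "finger_gap": finger opening in m.
Only numpy, scipy, OpenCV 4.12 (cv2) and the standard library are available. Lean on these libraries where they do the work, as an engineer would, in place of code of your own. Each camera call takes 0.05 s, during which the arm holds its last target. There are 200 camera calls.

## Working session

There is one attempt and no reset: what is moved stays moved. The work goes in short steps, Python scripts to look and compute and a tool call to move; the robot and the scene stay as the last step left them, time stands still between calls to the robot, and variables do not carry over. Pictures are saved under pics/ and viewed, about 8 in all and at most 12, crops included, and the job is handed in when it is done.

Besides the shell and the picture viewer there is one more tool, called after "Call:" as name(argument=value, ...) on one line, values as JSON. play_rows: Moves the arm, as the interface text tells. Its arguments: {"type":"object","properties":{"steps":{"type":"array","items":{"type":"object","properties":{"fingers":{"type":"number"},"slide":{"type":"array","items":{"type":"number"}},"twist":{"type":"array","items":{"type":"number"}}}}}},"required":["steps"]}

```bash
ls; mkdir -p pics; python3 - <<'E'
from bench import r
import cv2
s=r.observe();print(s, r.pinch_z)
for n in("top","side"):
    cv2.imwrite(f"pics/{n}0.png",r.get_image(n)[:,:,::-1]);print(n,r.calibration(n))
print(r.calibration("wrist"))
E
```

```text
pics
{'clock': 0.0, 'q': array([-1.25597151e+00,  2.60650465e-01, -1.39390492e-01,  1.17269201e+00,
        1.74305604e-05,  1.57078478e+00]), 'joint_velocities': array([-2.57305839e-04, -1.15367690e-03,  3.90588634e-04,  8.23412128e-05,
        1.01009951e-04,  4.02855314e-04]), 'tau': array([-2.67625737e-04, -4.05677140e+01,  2.53922743e+01,  1.87612051e-02,
       -2.86032800e-04, -6.43543501e-06]), 'tool_pos': array([ 0.16235827, -0.49854004,  0.23047439]), 'ee_rot': array([ 9.87634862e-01,  1.56768754e-01, -1.43184151e-04, -9.57716986e-04]), 'force': array([ 1.22384842, -0.09629552,  0.28340932]), 'wrist_torque': array([ 0.02087847, -0.00192839, -0.03110441]), 'finger_gap': 0.08525945836319998} 0.0187
top {'fx': 534.8412776761618, 'fy': 534.8412776761618, 'cx': 273.42925217199684, 'cy': 210.0267618166919, 'origin': array([0.38467408, 0.00131352, 1.25822008]), 'rotation': array([ 0.04751801, -0.05698977, -0.70219132,  0.70811126])}
side {'fx': 428.5721795595278, 'fy': 428.5721795595278, 'cx': 279.86657330448014, 'cy': 205.09697361333878, 'origin': array([ 0.47760885, -0.96226566,  0.61005234]), 'rotation': array([ 0.49949465, -0.02375854, -0.05321935,  0.86435428])}
{'fx': 325.19226210127806, 'fy': 325.19226210127806, 'cx': 278.4724857140928, 'cy': 207.84455210334818, 'T_tool_cam': array([[-1.22856716e-03,  9.64657432e-01,  2.63504325e-01,
         6.51457966e-02],
       [ 9.99999033e-01,  1.35698722e-03, -3.05353003e-04,
        -5.19989293e-04],
       [-6.52133044e-04,  2.63503695e-01, -9.64658166e-01,
        -1.42873069e-01],
       [ 0.00000000e+00,  0.00000000e+00,  0.00000000e+00,
         1.00000000e+00]])}
```

View pics/top0.png

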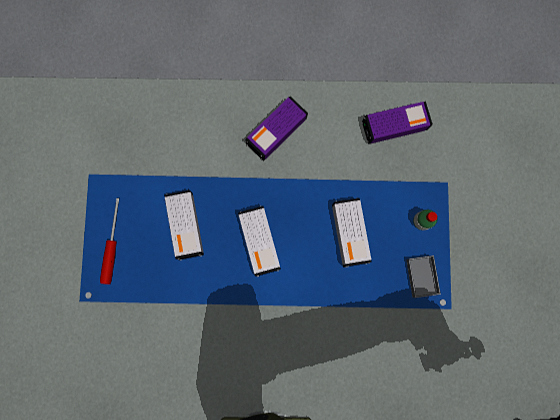

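View pics/side0.png

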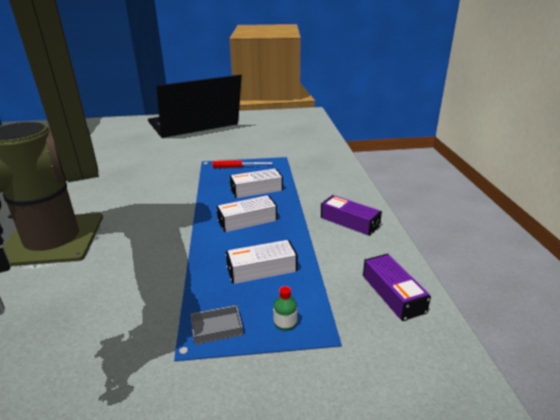

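The top view shows three white modules at about (183,225), (259,240) and (351,232) with orange stripes toward the robot. The screwdriver is on the left at (110,240), the bottle at (425,218), the tray at (423,277), and two purple decoys lie beyond the mat. The side view agrees. I'll take an enlarged crop next to read the corners.

```bash
python3 - <<'E'
import cv2
im=cv2.imread("pics/top0.png")[180:290,150:385]
im=cv2.resize(im,None,fx=3.4,fy=3.4,interpolation=cv2.INTER_CUBIC)
im=cv2.convertScaleAbs(im,alpha=1.6)
cv2.imwrite("pics/crop0.png",im);print(im.shape)
E
```

```text
(374, 799, 3)
```

View pics/crop0.png

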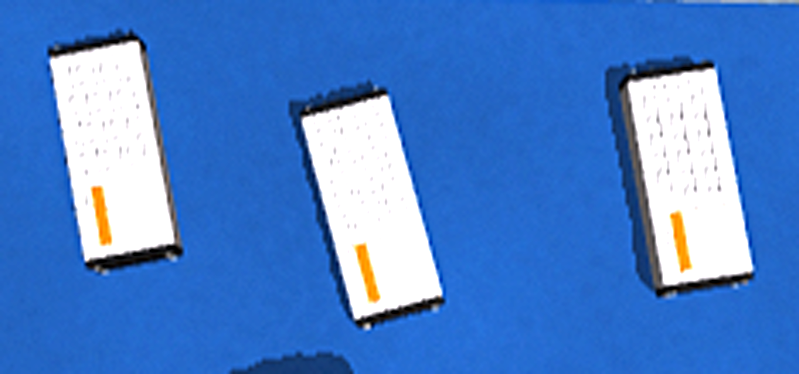

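The crop shows the three top plates. The white-region corners are: left (50,54), (138,42), (174,247), (86,261); middle (303,116), (387,95), (441,299), (357,320); right (627,83), (714,68), (751,275), (662,289).

```bash
cat >h.py <<'E'
import numpy as np
from scipy.spatial.transform import Rotation as R
from bench import r
def ray(cam,u,v,z):
    c=r.calibration(cam); d=R.from_quat(c["rotation"]).apply([(u-c["cx"])/c["fx"],-(v-c["cy"])/c["fy"],-1]); o=np.array(c["origin"])
    return o+d*(z-o[2])/d[2]
def goal(p,yaw):
    "pose: tool down, jaws(y) at world direction yaw"
    y=np.array([np.cos(yaw),np.sin(yaw),0]);z=np.array([0,0,-1.]);x=np.cross(y,z)
    return np.array(p),R.from_matrix(np.c_[x,y,z])
def delta(p,yaw):
    s=r.observe();R0=R.from_quat(s["ee_rot"]);P,R1=goal(p,yaw)
    return (R0.inv().apply(P-s["tool_pos"])*1000).round(1),(R0.inv()*R1).as_rotvec().round(4)
E
python3 - <<'E'
from h import *
for q in ([(50,54),(138,42),(174,247),(86,261)],[(303,116),(387,95),(441,299),(357,320)],[(627,83),(714,68),(751,275),(662,289)]):
    P=np.array([ray("top",u/3.4+150-.35,v/3.4+180-.35,.049) for u,v in q])
    d=(P[0]+P[1]-P[2]-P[3])/2
    print(P.mean(0).round(4),np.linalg.norm(d).round(4),"w",np.linalg.norm(P[0]-P[1]).round(4),np.linalg.norm(P[2]-P[3]).round(4),"yaw long",np.arctan2(d[1],d[0]).round(4))
for u,v in ((89,175),(448,183),(451,308),(80,300)): print("mat",ray("top",u,v,.003).round(3))
for u,v in ((420,206),(107,243),(288,300)): print(ray("top",u,v,.01).round(3))
x=R.from_quat(r.observe()["ee_rot"]).as_matrix();print(x.round(3))
E
```

```text
[0.5313 0.192  0.049 ] 0.1413 w 0.0595 0.0587 yaw long 0.203
[0.495  0.0179 0.049 ] 0.1411 w 0.0581 0.0572 yaw long 0.2692
[ 0.5161 -0.1938  0.049 ] 0.1405 w 0.06 0.0602 yaw long 0.1584
mat [0.652 0.426 0.003]
mat [ 0.641 -0.434  0.003]
mat [ 0.346 -0.429  0.003]
mat [0.358 0.429 0.003]
[ 0.584 -0.362  0.01 ]
[0.489 0.372 0.01 ]
[ 0.362 -0.05   0.01 ]
[[ 0.951  0.31  -0.001]
 [ 0.31  -0.951  0.002]
 [-0.    -0.002 -1.   ]]
```

Sizes check out (60 wide, about 141 white plus caps), and the mat's far edge is at x≈0.65. I'll start with the right module.

```bash
python3 - <<'E'
from h import *
print(delta([.516,-.194,.15],.1584-np.pi/2))
E
```

```text
(array([ 430.6, -180. ,   80.9]), array([-0.0018,  0.0002,  0.1565]))
```

Call:
play_rows(steps=[{"fingers":0,"slide":[54,-22,10],"twist":[0,0,0.02]},{"fingers":0,"slide":[108,-45,20],"twist":[0,0,0.04]},{"fingers":0,"slide":[161,-67,30],"twist":[0,0,0.06]},{"fingers":0,"slide":[215,-90,40],"twist":[0,0,0.08]},{"fingers":0,"slide":[269,-112,50],"twist":[0,0,0.1]},{"fingers":0,"slide":[323,-135,60],"twist":[0,0,0.12]},{"fingers":0,"slide":[377,-157,70],"twist":[0,0,0.14]},{"fingers":0,"slide":[430.6,-180,81],"twist":[-0.002,0,0.1565]},{"fingers":0,"slide":[430.6,-180,81],"twist":[-0.002,0,0.1565]},{"fingers":0,"slide":[430.6,-180,81],"twist":[-0.002,0,0.1565]}])

```text
clock: 1.35
tool_pos: [0.5155, -0.1945, 0.1498]
ee_rot: [0.997, 0.079, -0.001, 0.001]
force: [-0.2, -0.6, -0.1]
finger_gap: 0.0857
```

```bash
python3 - <<'E'
from h import *
import cv2
s=r.observe();print({k:s[k] for k in("clock","tool_pos","force","wrist_torque","q")})
im=r.get_image("wrist")[:,:,::-1].copy()
# predicted corners of module top
c=r.calibration("wrist");T=c["T_tool_cam"];R0=R.from_quat(s["ee_rot"])
def proj(p):
    pt=R0.inv().apply(np.array(p)-s["tool_pos"]);pc=np.linalg.inv(T)@np.r_[pt,1]
    x,y,z=pc[0],-pc[1],-pc[2];rr=np.hypot(x,y);th=np.arctan2(rr,z)
    return c["cx"]+c["fx"]*th*x/rr,c["cy"]+c["fy"]*th*y/rr
a=.1584
for i in(-1,1):
  for j in(-1,1):
    v=R.from_rotvec([0,0,a]).apply([i*.075,j*.03,0])+[.516,-.194,.049]
    u=proj(v);print(np.round(u,1));cv2.circle(im,tuple(int(t) for t in u),3,(0,0,255),1)
cv2.imwrite("pics/w0.png",im)
print(delta([.516,-.194,.0135],a-np.pi/2))
E
```

```text
{'clock': 1.35, 'tool_pos': array([ 0.51551019, -0.19453413,  0.14976966]), 'force': array([-0.21826575, -0.60734763, -0.11726294]), 'wrist_torque': array([-0.01022083, -0.03065147,  0.00951968]), 'q': array([-3.59528031e-01,  3.50792073e-01, -2.26436214e-01,  9.94272983e-01,
       -2.25646152e-03,  2.62298783e+00])}
[313.  289.7]
[243.1 289.8]
[318.3 107.4]
[237.4 107.5]
(array([  1.1,  -1.2, 136.6]), array([ 0.0018,  0.0012, -0.0007]))
```

View pics/w0.png

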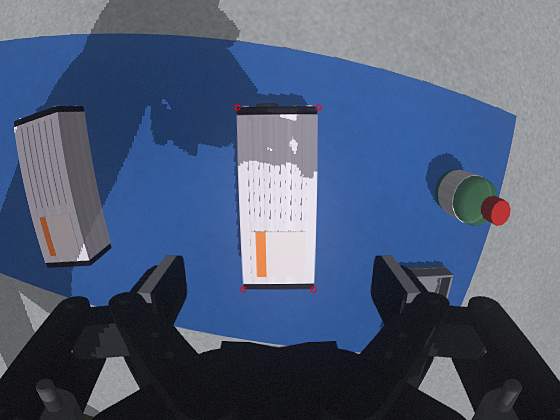

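The wrist view matches the prediction within 1–2 px at (237–318, 107–290). The connector is at the far end (278,104), so module +x points away from the robot. I'll descend and grip.

Call:
play_rows(steps=[{"fingers":0,"slide":[1,-1,40],"twist":[0,0,0]},{"fingers":0,"slide":[1,-1,80],"twist":[0,0,0]},{"fingers":0,"slide":[1,-1,115],"twist":[0,0,0]},{"fingers":0,"slide":[1,-1,136],"twist":[0,0,0]},{"fingers":0,"slide":[1,-1,136],"twist":[0,0,0]},{"fingers":1,"slide":[1,-1,136],"twist":[0,0,0]},{"fingers":1,"slide":[1,-1,136],"twist":[0,0,0]},{"fingers":1,"slide":[1,-1,136],"twist":[0,0,0]},{"fingers":1,"slide":[1,-1,136],"twist":[0,0,0]},{"fingers":1,"slide":[1,-1,136],"twist":[0,0,0]}])

```text
clock: 2.65
tool_pos: [0.518, -0.1943, 0.0161]
ee_rot: [0.997, 0.079, 0.001, 0.002]
force: [-1.8, -0.0, 6.5]
finger_gap: 0.059
```

```bash
python3 - <<'E'
from h import *
s=r.observe();print({k:s[k] for k in("clock","tool_pos","force","wrist_torque","finger_gap")})
E
```

```text
{'clock': 2.65, 'tool_pos': array([ 0.51801596, -0.19434371,  0.01610265]), 'force': array([-1.76679693, -0.04615855,  6.50222211]), 'wrist_torque': array([ 0.24478961,  0.36185022, -0.1138072 ]), 'finger_gap': 0.05904533741782326}
```

Call:
play_rows(steps=[{"fingers":1,"slide":[0,0,-15],"twist":[0,0,0]},{"fingers":1,"slide":[0,0,-45],"twist":[0,0,0]},{"fingers":1,"slide":[0,0,-80],"twist":[0,0,0]},{"fingers":1,"slide":[0,0,-110],"twist":[0,0,0]},{"fingers":1,"slide":[0,0,-120],"twist":[0,0,0]},{"fingers":1,"slide":[0,0,-120],"twist":[0,0,0]},{"fingers":1,"slide":[0,0,-120],"twist":[0,0,0]}])

```text
clock: 3.52
tool_pos: [0.5158, -0.1931, 0.1328]
ee_rot: [0.997, 0.079, -0.001, 0.0]
force: [-0.3, 0.4, -6.2]
finger_gap: 0.0592
```

```bash
cat >>h.py <<'E'
def st():
    s=r.observe();R0=R.from_quat(s["ee_rot"])
    print(s["clock"],s["tool_pos"].round(4),"yaw",R0.as_matrix()[:2,0].round(3),"F",s["force"].round(2),"gap",round(s["finger_gap"],4),"tool moment",R0.inv().apply(s["wrist_torque"]).round(3),"q",s["q"].round(2))
E
python3 -c "from h import *;st()"
```

```text
3.525 [ 0.5158 -0.1931  0.1328] yaw [0.987 0.158] F [-0.31  0.38 -6.22] gap 0.0592 tool moment [ 0.012 -0.025 -0.002] q [-0.36  0.36 -0.25  0.95 -0.    2.63]
```

Call:
play_rows(steps=[{"fingers":1,"slide":[40,0,0],"twist":[0,0,0]},{"fingers":1,"slide":[-20,0,0],"twist":[0,0,0]},{"fingers":1,"slide":[40,0,0],"twist":[0,0,0]},{"fingers":1,"slide":[-20,0,0],"twist":[0,0,0]},{"fingers":1,"slide":[40,0,0],"twist":[0,0,0]},{"fingers":1,"slide":[-20,0,0],"twist":[0,0,0]},{"fingers":1,"slide":[40,0,0],"twist":[0,0,0]},{"fingers":1,"slide":[40,0,0],"twist":[0,0,0]},{"fingers":1,"slide":[40,0,0],"twist":[0,0,0]},{"fingers":1,"slide":[40,0,0],"twist":[0,0,0]}])

```text
clock: 4.78
tool_pos: [0.5557, -0.1871, 0.1336]
ee_rot: [0.997, 0.079, -0.001, 0.001]
force: [-0.1, -1.1, -5.7]
finger_gap: 0.059
```

```bash
python3 -c "from h import *;st()"
```

```text
4.775 [ 0.5557 -0.1871  0.1336] yaw [0.988 0.157] F [-0.06 -1.07 -5.66] gap 0.059 tool moment [ 0.027 -0.072 -0.004] q [-0.32  0.42 -0.16  0.99 -0.    2.66]
```

Call:
play_rows(steps=[{"fingers":1,"slide":[-60,0,0],"twist":[0,0,0]},{"fingers":1,"slide":[0,0,0],"twist":[0,0,0]},{"fingers":1,"slide":[-60,0,0],"twist":[0,0,0]},{"fingers":1,"slide":[0,0,0],"twist":[0,0,0]},{"fingers":1,"slide":[-60,0,0],"twist":[0,0,0]},{"fingers":1,"slide":[-60,0,0],"twist":[0,0,0]},{"fingers":1,"slide":[-60,0,0],"twist":[0,0,0]},{"fingers":1,"slide":[-60,0,0],"twist":[0,0,0]}])

```text
clock: 5.78
tool_pos: [0.4987, -0.1972, 0.1353]
ee_rot: [0.997, 0.079, 0.002, 0.002]
force: [0.6, -0.6, -7.0]
finger_gap: 0.0589
```

```bash
python3 -c "from h import *;st()"
```

```text
5.775 [ 0.4987 -0.1972  0.1353] yaw [0.987 0.158] F [ 0.57 -0.62 -7.04] gap 0.0589 tool moment [-0.03   0.024 -0.033] q [-0.38  0.33 -0.29  0.94 -0.    2.61]
```

```bash
cat >>h.py <<'E'
def avg(n=8):
    m=[]
    for i in range(n):
        s=r.observe();m.append(np.r_[R.from_quat(s["ee_rot"]).inv().apply(s["wrist_torque"]),s["force"][2]]);r.get_image("top")
    m=np.array(m);print(s["clock"],"moment,Fz mean",m.mean(0).round(3),"std",m.std(0).round(3),s["tool_pos"].round(4))
E
python3 -c "from h import *;avg()"
```

```text
6.125 moment,Fz mean [ 5.000e-03  2.700e-02 -3.000e-03 -6.451e+00] std [0.024 0.03  0.037 0.677] [ 0.4976 -0.1967  0.1345]
```

Call:
play_rows(steps=[{"fingers":1,"slide":[60,0,0],"twist":[0,0,0]},{"fingers":1,"slide":[0,0,0],"twist":[0,0,0]},{"fingers":1,"slide":[60,0,0],"twist":[0,0,0]},{"fingers":1,"slide":[60,0,0],"twist":[0,0,0]},{"fingers":1,"slide":[60,0,0],"twist":[0,0,0]},{"fingers":1,"slide":[60,0,0],"twist":[0,0,0]}])

```text
clock: 6.92
tool_pos: [0.5565, -0.1874, 0.1347]
ee_rot: [0.997, 0.079, 0.0, 0.001]
force: [-0.9, -0.2, -5.3]
finger_gap: 0.0592
```

```bash
python3 -c "from h import *;avg()"
```

```text
7.275 moment,Fz mean [ 0.009 -0.073  0.008 -6.191] std [0.032 0.02  0.036 0.428] [ 0.5566 -0.1874  0.1346]
```

Averaged over 8 readings, the static moment about tool y is +0.027 N m after a throw toward the robot and −0.073 N m after a throw away. That 0.10 N m swing is what the loose part should give, so this is the rattling module. Next I'll hold it out past the edge, which is at x≈0.645 there.

Call:
play_rows(steps=[{"fingers":1,"slide":[8,0,-2],"twist":[0,0,0]},{"fingers":1,"slide":[28,0,-6],"twist":[0,0,0]},{"fingers":1,"slide":[53,0,-10],"twist":[0,0,0]},{"fingers":1,"slide":[80,0,-14],"twist":[0,0,0]},{"fingers":1,"slide":[107,0,-17],"twist":[0,0,0]},{"fingers":1,"slide":[132,0,-19],"twist":[0,0,0]},{"fingers":1,"slide":[147,0,-20],"twist":[0,0,0]},{"fingers":1,"slide":[150,0,-20],"twist":[0,0,0]},{"fingers":1,"slide":[150,0,-20],"twist":[0,0,0]},{"fingers":1,"slide":[150,0,-20],"twist":[0,0,0]}])

```text
clock: 8.57
tool_pos: [0.7039, -0.1637, 0.1542]
ee_rot: [0.997, 0.079, -0.0, 0.001]
force: [-1.0, 0.8, -6.4]
finger_gap: 0.059
```

```bash
python3 - <<'E'
from h import *
import cv2
st();avg(6);st()
a=r.get_image("side")[:,:,::-1];b=r.get_image("top")[:,:,::-1]
im=np.hstack([a[120:370,160:480],b[60:310,150:470]])
cv2.imwrite("pics/end.png",cv2.resize(im,None,fx=1.25,fy=1.25))
E
```

```text
8.575 [ 0.7039 -0.1637  0.1542] yaw [0.988 0.157] F [-1.    0.79 -6.41] gap 0.059 tool moment [-0.02  -0.083 -0.014] q [-0.23  0.64  0.29  1.22 -0.    2.76]
8.825 moment,Fz mean [-2.000e-03 -9.000e-02 -1.200e-02 -6.005e+00] std [0.025 0.021 0.016 0.586] [ 0.7044 -0.1638  0.1546]
8.875 [ 0.7045 -0.1638  0.1546] yaw [0.988 0.157] F [ 0.23  1.13 -5.83] gap 0.0588 tool moment [ 0.054 -0.073 -0.014] q [-0.23  0.64  0.29  1.22 -0.    2.76]
```

View pics/end.png

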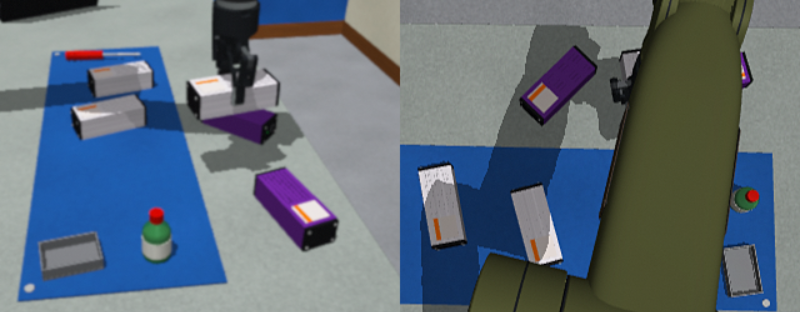

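The picture shows the module held level and upright beyond the mat (side-view crop at about (235,95)). The two quiet modules, the bottle, the tray and the screwdriver look undisturbed. Handing in.

```bash
python3 -c "from h import *;print(r.hand_in())"
```

```text
the job is handed in; nothing more can be done
None
```

I picked up the right-hand module first, shook it several times along its length clear of the mat, and it turned out to be the one that rattles. I then held it out to the technician and handed in the job at about 8.9 s. The hand-in gave no verdict.

- **Rattle:** the averaged static moment about the jaw axis changed from +0.027 to −0.073 N m between throws to opposite ends. That 0.10 N m swing is what the 200 g part should give, with a reading error of about 0.01. I did not detect the individual knocks, only this moment.
- **Final hold:** the tool was at (0.704, −0.164, 0.154) and still. The module's middle was about 60 mm past the mat's far edge, and its underside about 140 mm above the bench. The finger opening was a steady 59 mm, and the last picture shows the module level and upright.
- **Everything else:** I never touched the other two modules, so they were not shaken for comparison. In the last picture they, the screwdriver, bottle, tray and purple look-alikes looked undisturbed.
- **Disagreements:** none of the checks failed. At the grasp the tool sat 2–3 mm higher than commanded, with about 6 N upward on it, and this was gone after the lift.

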